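# Let the bedside pill drum turn back to its open pocket

### The job

The spring-driven pill drum on the shelf has been wound past its open pocket. Press gently on the round thumb pad of the ratchet pawl to lift its nose clear of the toothed wheel, hold it there while the spring turns the drum back, and let the pawl drop again in time to lock the drum with the open pocket facing straight up. Do not force the pawl against its stop, and leave the other things on the shelf where they are.

Things in the scene. Friction and masses are not known exactly. Their poses are not given: they have to be found in the camera images.
- drum_centre (a point): Centre of the white pill drum (72 mm across, 84 mm long) on its level axis, 80 mm above the shelf; the unit is fixed. Axes of the unit: y along the drum axis, away from the toothed wheel; z up; x level, away from the thumb pad. One pocket is open, a raised tray 25 x 78 mm standing 11 mm proud; nine other stations have flat covers.
- drum (a joint): Turn of drum and wheel about the unit's +y, rad: 0 = open pocket straight up, positive = wound forward (pocket leaning to the unit's +x). It locks at whole teeth, 0.628 apart, 0 among them. It starts 2 or 3 teeth too far and may creep back part of a tooth in the first 3 s, until the pawl catches. With the pawl lifted a damped spring turns it back at 0.2 to 0.24 rad/s.
- wheel_centre (a point): Centre of the steel saw-toothed wheel, 82 mm across, 10 teeth, 10 mm thick, at the drum's end. The dropped pawl (falls in 0.1 s) stops it at the next steep tooth face; let go between two locked angles, the drum is caught at the lower one: for 0, let go between about 0.55 and 0.1 (middle 0.35). If it runs past, it can be wound forward by hand under the clicking pawl.
- pawl: Steel pawl, a two-armed lever; origin at its pivot, 118 mm above the shelf. Nose arm 55 mm along its +x, resting between teeth on top of the wheel; tail 60 mm along its -x, with the thumb pad 50 mm from the pivot. Pressing the pad tilts it about its y: z axis upright at rest, nose clear of the teeth beyond 0.155 rad (pad down 8 mm), hard stop at 0.19 rad (9.5 mm).
- pad_nominal (a point): Nominal centre of the top of the thumb pad on the pawl's tail, 122 mm above the shelf: a flat round white pad 26 mm across on an adjusting screw. Its true top stands unmeasured up to 12 mm above or below this point, fixed in a run: feel for it. Pressing takes 3 to 6 N, then force rises steeply at the stop; over 16 N harms the pawl. Nearest tall part: the pivot post, 38 mm off, 130 mm high.
- tower: three-tier round white plastic pill tower, 68 mm across, 87 mm high; a bystander, origin at the centre of its underside.
- dish: green ceramic dish, 104 mm across, 30 mm high; a bystander, origin at the centre of its underside.
- bottle: amber plastic bottle with white flip-top lid, 52 mm across, 88 mm high; a bystander, origin at the centre of its underside.
- spoon: stainless steel spoon, 160 mm long, lying flat; a bystander, origin at the centre of its underside.
- fan: folded wooden hand fan, 190 x 24 x 20 mm, lying flat; a bystander, origin at the centre of its underside.
- case: black glasses case, 155 x 58 x 36 mm; a bystander, origin at the centre of its underside.
Things that resemble listed ones, but are neither listed nor needed, are in the scene too. There is more than one size of the part that bears drum_centre; the job needs the smaller.

How it is judged:
On the way:
1. the fingers hold the pawl lifted clear and the drum is turning back (contact force between the fingers and pawl above 0.5 N and angle between pawl's own z axis and vertical above 0.13 rad and velocity of joint drum below -0.05 rad/s), for 0.3 s.
At the end, for the whole second after the job is handed in: The drum stands still with its open pocket straight up (drum angle within 0.12 rad of 0), the pawl dropped fully between the teeth (tilt under 0.05 rad) so that it holds the drum (value of joint drum between -0.12 and 0.12 rad and velocity of joint drum between -0.03 and 0.03 rad/s and angle between pawl's own z axis and vertical below 0.05 rad); the robot touches nothing.
It fails at once if the pawl is pressed with more than 16 N (contact force between any of the fingers, the arm and pawl above 16 N).
It fails at once if a bystander is moved by more than 25 mm (distance of any of tower, dish, bottle, spoon, fan, case from where it was at the start of the episode above 0.025 m).
It also fails if it takes over 56 s, if anything falls off the work surface, if the arm or the gripper's body presses on something with over 40 N, if the wrist force passes 120 N, or if a joint passes its speed limit or range.

### The arm

A 6-joint arm with a two-finger parallel gripper is mounted at the origin on the work surface. World frame = base frame: x ahead of the robot, y to its left, z up, the work surface at z = 0. Lengths are in m, angles in rad, forces in N, time in s.
With the tool pointing down it reaches from about 0.275 to 0.825 m from the base axis. Payload 5.2 kg.
Tool frame: the origin (TCP) lies at the very end of the fingers, on their centre line; the grasp point (between the pads) lies 19 mm behind it; y points along the fingers, z is the direction in which the jaws open and shut, and the axes are right-handed (so a half turn about y gives the same grasp; the last joint's range is limited). The gripper opens to 93 mm and grips with 3 to 60 N. Pads are 15 mm wide; open, the fingers measure 128 mm over their backs; the gripper's body (75 mm by 188 mm) begins 65 mm behind the grasp point.
Start: joints at [-0.203, 0.259, 1.535, -0, 1.348, -0.203], TCP at [0.55, 0, 0.219] pointing down, gripper open.
Joint ranges: [-3.14, 3.14], [-0.91, 2.08], [0.19, 2.58], [-1.22, 4.36], [0.22, 2.71], [-3.12, 3.12]. Speed limits (rad/s): [2.57, 2.57, 3.14, 3.14, 3.14, 3.14].

### API

Orientations are given as [roll, pitch, yaw] about the fixed x, y, z axes, in that order (R = Rz(yaw) Ry(pitch) Rx(roll)).
In Python, from station import * gives the robot as it stands.
- The arm moves only by the tool servo_tool, never from a script. Its argument "commands" is a list that holds one entry, the list of rows, each a list of 4 numbers: the shift along the tool's x, y, z in mm, then the turn about the tool's y in degrees. A call has 1 to 10 rows; each row is the pose to reach, as a shift and turn from the pose commanded when the call began, along the tool's axes at that moment; what a row does not reach only later rows make up. A row lasts 1/8 s, in which the tool goes at most 62.5 mm and 10.7 degrees, less where a joint would pass 70% of its speed; a pose out of reach is approached as far as the arm can. A call with a gripper value outside its range is refused whole. "jaw" is the finger opening in mm, from 0 to 93, set as the call begins (left out, the last holds). The fingers move at their own pace and stop on an object; the grip force is fixed at half the most. Time passes only in rows, so rows that repeat a pose let the fingers close. It gives the time, the measured TCP pose, the force and the opening at its end, in the units of the state.
- get_obs(): the state, without advancing time (a new reading comes with each control period).
- snapshot(name): name is "scene" or "side" or "wrist"; returns (picture, depth): 480x640x3 uint8, red, green, blue; 480x640 float32, m along the optical axis (not along the pixel's ray), 0 where there is no reading.
- get_calibration(name): a dict with "camera_matrix" (3x3 intrinsics, pixels), "cam_to_world" (4x4, takes a point from camera to world coordinates); the wrist camera has in their place "tool_from_camera" (4x4, takes a point from camera to tool coordinates, whose origin is the TCP and whose axes are the tool frame's). Camera axes: x right, y down, z forward; pixel columns grow to the right and rows downward; lengths in m; the calibration is good to about 2 mm. A picture is of the moment at which its call begins: read the wrist's pose just before it. get_calibration takes no time and is no camera call.
- job_done(): hands the job in, once; it reports no verdict.
Trained networks look in the newest picture that a camera, given by its name, has taken for a name from the list of things; names that differ only in an ending like _2 or _b are one class to them, and where a whole thing is asked for, a point or a joint stands for the part that bears it (a point fixed in the world has none). Each returns a list of dicts, best first, with "p" (0 to 1); they miss things now and then, are a little off and sometimes report something else, mostly with a low value. They report only what shows in the picture. A call takes as long as a camera call. They do not tell look-alikes from the thing itself.
- find_in(thing, camera): "rect" ([left, top, width, height] in pixels, round what is visible of it).
- outline_of(thing, camera): "region" (480x640 bool, what is visible of it) and "rect" ([left, top, width, height] in pixels, round what is visible of it).
- landmark_of(thing, camera): "position" ([column, row] in pixels: a listed point, or the origin of a listed thing).
The state is a dict: "clock": time; "joint_positions": joint angles; "joint_velocities": joint speeds; "joint_efforts": joint torques, N m; "tool_pos": TCP position; "tcp_rot": TCP orientation; "force": force on the tool from outside, world axes, zero at the start; "ft_torque": the same for the moment, N m; "opening": opening from 0.0 (shut) to 1.0 (fully open).
Only numpy, scipy, OpenCV 4.12 (cv2) and the standard library are available. Lean on these libraries where they do the work, as an engineer would, in place of code of your own. Each camera call takes 0.05 s, during which the arm holds its last target. There are 200 camera calls.

## Working session

There is one attempt and no reset: what is moved stays moved. The work goes in short steps, Python scripts to look and compute and a tool call to move; the robot and the scene stay as the last step left them, time stands still between calls to the robot, and variables do not carry over. Pictures are saved under pics/ and viewed, about 8 in all and at most 12, crops included, and the job is handed in when it is done.

Besides the shell and the picture viewer there is one more tool, called after "Request:" as name(argument=value, ...) on one line, values as JSON. servo_tool: Moves the arm, as the interface text tells. Its arguments: {"type":"object","properties":{"commands":{"type":"array","items":{"type":"array","items":{"type":"array","items":{"type":"number"}}}},"jaw":{"type":"number"}},"required":["commands"]}

```bash
mkdir -p pics; cat > h.py <<'E'
from station import *
import numpy as np, cv2
from scipy.spatial.transform import Rotation as R
def save(img,n): cv2.imwrite('pics/'+n,cv2.cvtColor(np.ascontiguousarray(img),cv2.COLOR_RGB2BGR))
def world(cam,px,d):
    c=get_calibration(cam);K=np.array(c['camera_matrix']);T=np.array(c['cam_to_world'])
    u,v=px;p=np.array([(u-K[0,2])/K[0,0]*d,(v-K[1,2])/K[1,1]*d,d,1]);return (T@p)[:3]
def atz(cam,px,z):
    o=np.array(get_calibration(cam)['cam_to_world'])[:3,3];p=world(cam,px,1.0);return o+(p-o)*(z-o[2])/(p[2]-o[2])
E
python3 - <<'E'
from h import *
o=get_obs();print({k:np.round(v,3) for k,v in o.items()})
ims=[]
for c in('scene','side'):
    im,d=snapshot(c);save(im,c+'0.png');np.savez('pics/'+c+'0.npz',im=im,d=d)
    for n,z in(('drum_centre',.08),('wheel_centre',.08),('pad_nominal',.122),('pawl',.118)):
        for r in landmark_of(n,c)[:3]:print(c,n,np.round(r['p'],2),np.round(r['position']),np.round(atz(c,r['position'],z),3))
E
```

```text
{'clock': np.float64(0.0), 'joint_positions': array([-0.203,  0.259,  1.536,  0.   ,  1.348, -0.203]), 'joint_velocities': array([ 0.002,  0.001,  0.   , -0.001, -0.002,  0.   ]), 'joint_efforts': array([ 0.000e+00, -4.373e+01, -2.840e+01,  7.200e-02,  4.100e-02,
       -0.000e+00]), 'tool_pos': array([0.549, 0.   , 0.218]), 'tcp_rot': array([-1.573,  0.   , -1.571]), 'force': array([-0.153,  0.053, -0.398]), 'ft_torque': array([0.005, 0.001, 0.02 ]), 'opening': np.float64(1.001)}
scene drum_centre 0.93 [332. 224.] [ 0.569 -0.079  0.08 ]
scene drum_centre 0.8 [152. 281.] [ 0.595 -0.493  0.08 ]
scene wheel_centre 0.96 [308. 237.] [ 0.588 -0.145  0.08 ]
scene wheel_centre 0.74 [353. 201.] [ 0.518 -0.009  0.08 ]
scene wheel_centre 0.58 [115. 306.] [ 0.633 -0.572  0.08 ]
scene pad_nominal 0.72 [287. 190.] [ 0.472 -0.158  0.122]
scene pad_nominal 0.72 [ 70. 246.] [ 0.481 -0.641  0.122]
scene pawl 0.73 [296. 208.] [ 0.527 -0.151  0.118]
scene pawl 0.62 [ 86. 272.] [ 0.557 -0.613  0.118]
side drum_centre 0.75 [314. 246.] [ 0.573 -0.072  0.08 ]
side drum_centre 0.71 [363. 436.] [ 0.62  -0.478  0.08 ]
side wheel_centre 0.67 [298. 262.] [ 0.539 -0.115  0.08 ]
side wheel_centre 0.64 [323. 267.] [ 0.588 -0.133  0.08 ]
side pad_nominal 0.58 [269. 266.] [ 0.483 -0.157  0.122]
side pawl 0.95 [294. 261.] [ 0.531 -0.145  0.118]
```

View pics/scene0.png

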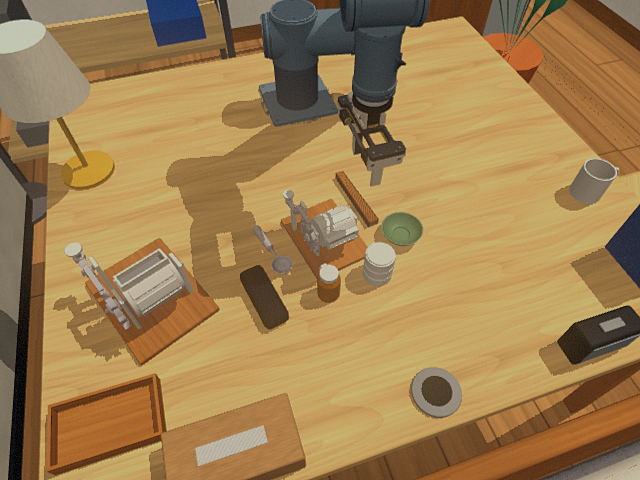

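View pics/side0.png

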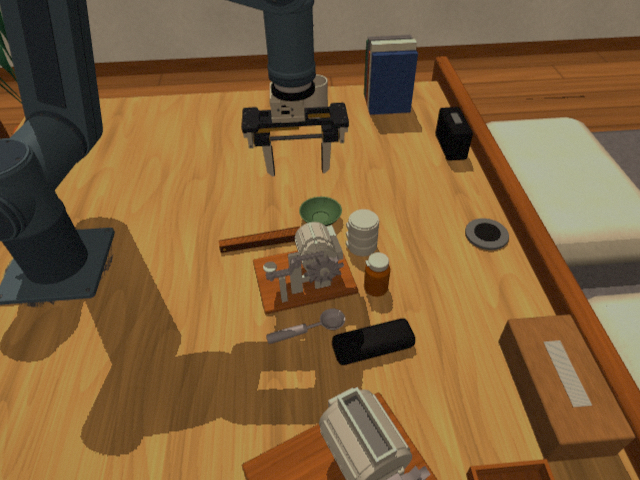

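```bash
python3 - <<'E'
from h import *
s=np.load('pics/scene0.npz');q=np.load('pics/side0.npz')
a=cv2.resize(s['im'][175:280,265:385],None,fx=3.3,fy=3.3,interpolation=2)
b=cv2.resize(q['im'][215:320,245:365],None,fx=3.3,fy=3.3,interpolation=2)
save(np.hstack([a,b]),'crop1.png')
for c,f,(u0,u1,v0,v1) in(('scene',s,(280,300,184,204)),('side',q,(260,280,258,280))):
    for v in range(v0,v1,2):
        print(c,v,*['%4d,%4d,%4d|'%tuple(1e3*world(c,(u,v),f['d'][v,u])) for u in range(u0,u1,2)])
E
```

```text
scene 184  334,-146,   0|  336,-141,   0|  340,-136,   2|  337,-131,  -1|  342,-126,   1|  341,-120,  -1|  342,-115,  -2|  342,-109,  -3|  343,-104,  -4|  348, -99,  -1|
scene 186  339,-148,  -1|  340,-143,  -2|  343,-138,  -1|  345,-133,  -1|  347,-128,   0|  351,-123,   1|  350,-117,  -1|  351,-112,  -1|  352,-107,  -2|  360,-103,   4|
scene 188  345,-150,  -3|  349,-145,  -1|  350,-140,   0|  350,-134,  -3|  353,-129,  -1|  358,-125,   2|  359,-120,   0|  361,-114,   1|  364,-110,   3|  364,-104,   0|
scene 190  355,-152,   0|  356,-147,   0|  359,-142,   0|  361,-137,   0|  473,-155, 123|  471,-150, 120|  365,-121,   0|  367,-116,   0|  367,-111,  -1|  370,-106,   0|
scene 192  365,-154,   2|  361,-148,  -3|  473,-165, 120|  477,-161, 122|  477,-156, 121|  479,-152, 122|  480,-148, 122|  372,-118,  -2|  375,-113,   0|  377,-108,   0|
scene 194  370,-156,   1|  367,-150,  -4|  479,-167, 119|  482,-163, 121|  485,-159, 123|  484,-154, 120|  488,-150, 123|  380,-120,  -1|  381,-115,  -1|  383,-110,  -1|
scene 196  375,-158,   0|  378,-153,   0|  486,-169, 121|  487,-164, 120|  492,-
[... 1758 characters left out ...]
70,  11|  492, -73,  13|
side 272  453, -75,  13|  458, -74,  12|  462, -76,  13|  477,-170, 119|  481,-173, 122|  484,-170, 119|  488,-171, 120|  490,-155, 101|  494,-152,  97|  498,-155, 101|
side 274  453, -77,   9|  457, -79,  11|  462, -81,  12|  475,-158, 101|  479,-159, 101|  483,-162, 104|  487,-161, 102|  490,-160, 101|  494,-158,  99|  498,-161, 101|
side 276  453, -87,  13|  458, -85,  11|  462, -85,  11|  475,-161,  99|  479,-162,  99|  483,-164, 101|  487,-165, 102|  490,-163,  99|  494,-161,  96|  498,-163,  98|
side 278  453, -91,  12|  458, -92,  12|  462, -91,  11|  475,-166,  98|  479,-166,  98|  483,-168,  99|  486,-167,  98|  490,-164,  94|  487, -92,   9|  492, -95,  12|
```

View pics/crop1.png

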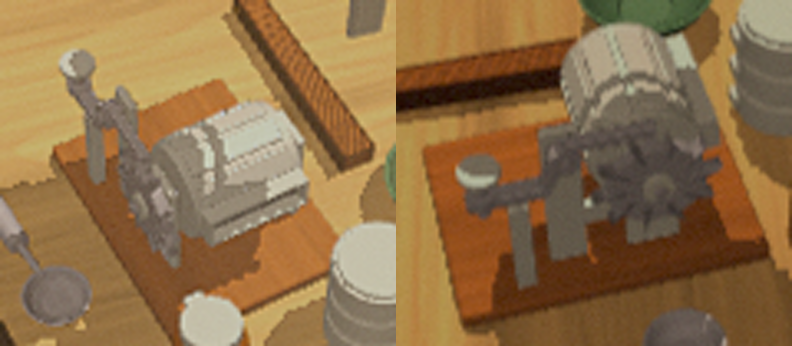

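Request:
servo_tool(commands=[[[20,0,-8,9.5],[40,0,-16,19],[60,0,-25,28.5],[80,0,-33,38],[100,0,-41,47.5],[120,0,-49,57],[140,0,-58,66.5],[159,0,-66,76],[159,30,-66,76],[159,60,-66,76]]], jaw=0)

```text
clock: 1.75
tool_pos: [0.4842, -0.1596, 0.1584]
tcp_rot: [-1.57, 0.001, -2.898]
force: [0.2, 0.7, 0.1]
opening: 0.009
```

```bash
cat >> h.py <<'E'
YAW=np.radians(14)
C=np.array([.571,-.076,.08])
ex=np.array([np.cos(YAW),np.sin(YAW),0]);ey=np.array([-np.sin(YAW),np.cos(YAW),0])
def cloud(cam,d):
    c=get_calibration(cam);K=np.array(c['camera_matrix']);T=np.array(c['cam_to_world'])
    v,u=np.nonzero(d>0);z=d[v,u]
    return (T[:3,:3]@np.stack([(u-K[0,2])/K[0,0]*z,(v-K[1,2])/K[1,1]*z,z])).T+T[:3,3]
def unit(P): Q=P-C;return np.stack([Q@ex,Q@ey,Q[:,2]],1)
E
cat > look.py <<'E'
import sys
from h import *
o=get_obs();print('t',round(o['clock'],2),'tcp',np.round(1e3*o['tool_pos'],1),np.round(o['tcp_rot'],3),'F',np.round(o['force'],1),'op',round(o['opening'],2))
for c in('scene','side'):
    im,d=snapshot(c);np.savez(f'pics/{c}_{sys.argv[1]}.npz',im=im,d=d)
    q=unit(cloud(c,d));q=q[(abs(q[:,1])<33)*(1>0)] if 0 else q[(abs(q[:,1])<.033)]
    r=np.hypot(q[:,0],q[:,2]);m=(r<.055)&(q[:,2]>-.045);q,r=q[m],r[m];a=np.degrees(np.arctan2(q[:,0],q[:,2]))
    print(c,*[f'{b}:{np.median(1e3*r[s]):.0f}/{s.sum()}' for b in range(-90,170,10) if (s:=(a>=b)&(a<b+10)).sum()>4])
E
python3 look.py 1
python3 - <<'E'
from h import *
for c in('scene','side'):
    im=np.load(f'pics/{c}_1.npz')['im'];y,x=(175,265) if c=='scene' else (205,245)
    save(cv2.resize(im[y:y+110,x:x+125],None,fx=3.2,fy=3.2,interpolation=2),c+'c1.png')
a,b=[cv2.imread(f'pics/{c}c1.png') for c in('scene','side')];cv2.imwrite('pics/crop2.png',np.hstack([a,b]))
E
```

```text
t 1.75 tcp [ 484.2 -159.6  158.4] [-1.570e+00  1.000e-03 -2.898e+00] F [0.2 0.7 0.1] op 0.01
scene -50:36/7 -40:35/22 -30:36/31 -20:36/49 -10:37/44 0:37/70 10:38/79 20:38/76 30:39/86 40:40/80 50:43/138 60:51/24 70:41/60 80:45/153
side -90:33/5 -80:34/14 -70:34/22 -60:33/66 -50:34/39 -40:35/60 -30:36/66 -20:35/72 -10:36/75 0:37/68 10:38/68 20:38/69 30:40/56 40:40/49 50:45/126 60:49/25 80:52/10
```

View pics/crop2.png

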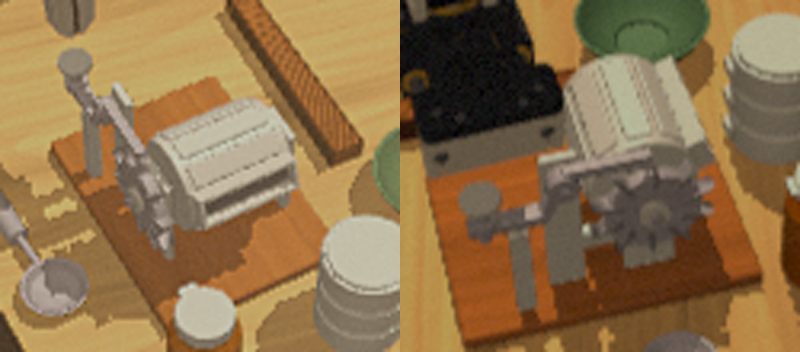

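Request:
servo_tool(commands=[[[0,10,0,0],[0,20,0,0],[0,25,0,0],[0,30,0,0],[0,30,0,0]]])

```text
clock: 2.48
tool_pos: [0.4839, -0.1588, 0.1284]
tcp_rot: [-1.571, -0.0, -2.897]
force: [0.2, 0.0, -0.5]
opening: 0.005
```

Request:
servo_tool(commands=[[[0,2,0,0],[0,4,0,0],[0,4,0,0],[0,4,0,0]]])

```text
clock: 2.98
tool_pos: [0.484, -0.159, 0.1247]
tcp_rot: [-1.571, 0.0, -2.897]
force: [0.4, -0.5, 0.4]
opening: 0.009
```

```bash
sed -i 's/C=np.array(.*/C=np.array([.574,-.075,.08])/' h.py; python3 look.py 2
```

```text
t 2.98 tcp [ 484.  -159.   124.7] [-1.571  0.    -2.897] F [ 0.4 -0.5  0.4] op 0.01
scene -50:38/14 -40:37/24 -30:37/44 -20:37/46 -10:37/63 0:38/64 10:37/87 20:37/69 30:38/86 40:38/72 50:43/139 60:46/17 70:38/61 80:43/146
side -80:36/24 -70:37/36 -60:36/62 -50:37/49 -40:37/70 -30:37/72 -20:36/72 -10:38/77 0:38/69 10:37/56 20:37/73 30:38/44 40:38/39 50:43/140 80:49/10
```

Request:
servo_tool(commands=[[[0,1,0,0],[0,2,0,0],[0,2,0,0],[0,2,0,0]]])

```text
clock: 3.58
tool_pos: [0.484, -0.159, 0.1226]
tcp_rot: [-1.571, -0.0, -2.897]
force: [1.4, 1.5, 0.5]
opening: 0.005
```

Request:
servo_tool(commands=[[[0,1,0,0],[0,2,0,0],[0,2,0,0],[0,2,0,0]]])

```text
clock: 4.08
tool_pos: [0.484, -0.159, 0.121]
tcp_rot: [-1.571, -0.0, -2.897]
force: [-2.0, 0.7, 5.5]
opening: 0.001
```

Request:
servo_tool(commands=[[[0,1,0,0],[0,1,0,0],[0,1,0,0]]])

```text
clock: 4.45
tool_pos: [0.4839, -0.159, 0.1199]
tcp_rot: [-1.571, -0.0, -2.897]
force: [-2.8, 0.5, 5.9]
opening: 0.004
```

Request:
servo_tool(commands=[[[0,1,0,0],[0,2,0,0],[0,3,0,0],[0,4,0,0],[0,4,0,0]]])

```text
clock: 5.08
tool_pos: [0.484, -0.159, 0.1156]
tcp_rot: [-1.571, -0.0, -2.897]
force: [-1.7, -0.4, 4.2]
opening: 0.005
```

Request:
servo_tool(commands=[[[0,0.5,0,0],[0,0.5,0,0]]])

```text
clock: 5.32
tool_pos: [0.484, -0.159, 0.1152]
tcp_rot: [-1.571, 0.0, -2.897]
force: [-1.8, 0.4, 3.5]
opening: 0.003
```

```bash
python3 look.py 3
```

```text
t 5.33 tcp [ 484.  -159.   115.2] [-1.571  0.    -2.897] F [-1.8  0.4  3.5] op 0.0
scene -50:37/20 -40:37/26 -30:37/38 -20:38/37 -10:38/72 0:37/66 10:37/75 20:38/77 30:38/83 40:39/95 50:47/81 60:37/53 70:41/119 80:42/60
side -90:36/14 -80:36/21 -70:36/47 -60:36/34 -50:37/61 -40:37/67 -30:36/72 -20:37/71 -10:37/74 0:38/67 10:37/72 20:38/52 30:38/56 40:40/88 50:46/73 70:47/32
```

```bash
cat > ang.py <<'E'
import sys
from h import *
def edge(c,d):
    q=unit(cloud(c,d));q=q[abs(q[:,1])<.030];r=np.hypot(q[:,0],q[:,2]);a=np.degrees(np.arctan2(q[:,0],q[:,2]))
    m=(r>.0415)&(r<.056)&(a>-60)&(a<100);return np.percentile(a[m],6) if m.sum()>15 else np.nan
ref={c:edge(c,np.load(f'pics/{c}_2.npz')['d']) for c in('scene','side')}
if len(sys.argv)>1: ds={c:np.load(f'pics/{c}_{sys.argv[1]}.npz')['d'] for c in ref}
else:
    o=get_obs();print('t',round(o['clock'],2),'z',round(1e3*o['tool_pos'][2],1),'F',np.round(o['force'],1))
    ds={c:snapshot(c)[1] for c in ref}
for c in ref: print(c,'edge %.1f drum %.2f rad'%(edge(c,ds[c]),1.257+np.radians(edge(c,ds[c])-ref[c])))
E
python3 ang.py 2;python3 ang.py 3
```

```text
scene edge 53.0 drum 1.26 rad
side edge 53.5 drum 1.26 rad
scene edge 48.1 drum 1.17 rad
side edge 48.3 drum 1.17 rad
```

Request:
servo_tool(commands=[[[0,0.2,0,0],[0,0.2,0,0],[0,0.2,0,0]]])

```text
clock: 5.8
tool_pos: [0.484, -0.159, 0.115]
tcp_rot: [-1.571, 0.0, -2.897]
force: [-0.3, -0.4, 3.9]
opening: 0.004
```

```bash
python3 ang.py
```

```text
t 5.8 z 115.0 F [-0.3 -0.4  3.9]
scene edge 43.7 drum 1.09 rad
side edge 43.3 drum 1.08 rad
```

Request:
servo_tool(commands=[[[0,0,0,0],[0,0,0,0],[0,0,0,0],[0,0,0,0],[0,0,0,0],[0,0,0,0],[0,0,0,0],[0,0,0,0],[0,0,0,0],[0,0,0,0]]])

```text
clock: 7.15
tool_pos: [0.484, -0.159, 0.115]
tcp_rot: [-1.571, 0.0, -2.897]
force: [-1.4, 0.0, 3.7]
opening: 0.009
```

```bash
python3 ang.py
```

```text
t 7.15 z 115.0 F [-1.4  0.   3.7]
scene edge 21.6 drum 0.71 rad
side edge 28.2 drum 0.82 rad
```

Request:
servo_tool(commands=[[[0,0,0,0],[0,0,0,0],[0,0,0,0],[0,0,0,0],[0,0,0,0],[0,0,0,0],[0,0,0,0]]])

```text
clock: 8.12
tool_pos: [0.484, -0.159, 0.115]
tcp_rot: [-1.571, 0.0, -2.897]
force: [-1.0, -0.9, 4.8]
opening: 0.005
```

```bash
python3 look.py 4; python3 ang.py 4
```

```text
t 8.12 tcp [ 484. -159.  115.] [-1.571  0.    -2.897] F [-1.  -0.9  4.8] op 0.01
scene -50:38/13 -40:38/29 -30:37/46 -20:37/37 -10:37/64 0:38/67 10:38/52 20:39/104 30:37/86 40:39/119 50:38/45 60:38/70 70:38/60 80:38/36 90:37/48 100:38/16 110:37/15
side -90:36/7 -80:37/23 -70:36/38 -60:36/50 -50:37/58 -40:37/65 -30:37/75 -20:36/74 -10:37/73 0:38/71 10:40/111 20:48/55 30:43/15 40:44/128 50:41/31
scene edge 20.4 drum 0.69 rad
side edge 18.4 drum 0.64 rad
```

Request:
servo_tool(commands=[[[0,0,0,0],[0,0,0,0],[0,0,0,0],[0,0,0,0],[0,0,0,0],[0,0,0,0],[0,0,0,0],[0,0,0,0]]])

```text
clock: 9.22
tool_pos: [0.484, -0.159, 0.1149]
tcp_rot: [-1.571, -0.0, -2.897]
force: [-0.8, 0.1, 3.6]
opening: 0.007
```

```bash
python3 ang.py
```

```text
t 9.22 z 114.9 F [-0.8  0.1  3.6]
scene edge 8.0 drum 0.47 rad
side edge 6.7 drum 0.44 rad
```

Request:
servo_tool(commands=[[[0,0,0,0],[0,0,0,0],[0,-25,0,0],[0,-50,0,0],[0,-70,0,0],[0,-70,0,0]]])

```text
clock: 10.07
tool_pos: [0.4848, -0.1593, 0.1858]
tcp_rot: [-1.569, 0.002, -2.897]
force: [-0.0, -0.1, 0.1]
opening: 0.005
```

Request:
servo_tool(commands=[[[0,0,-20,0],[0,0,-20,0],[0,0,-20,0],[0,0,-20,0],[0,0,-20,0],[0,0,-20,0],[0,0,-20,0],[0,0,-20,0],[0,0,-20,0],[0,0,-20,0]]])

```text
clock: 11.32
tool_pos: [0.4792, -0.1396, 0.1849]
tcp_rot: [-1.571, 0.0, -2.897]
force: [-0.1, -1.2, -0.5]
opening: 0.005
```

```bash
python3 look.py 5; python3 ang.py 5; python3 ang.py
python3 - <<'E'
from h import *
for c in('scene','side'):
    im=np.load(f'pics/{c}_5.npz')['im'];y,x=(175,265) if c=='scene' else (205,245)
    save(cv2.resize(im[y:y+110,x:x+125],None,fx=3.2,fy=3.2,interpolation=2),c+'c1.png')
a,b=[cv2.imread(f'pics/{c}c1.png') for c in('scene','side')];cv2.imwrite('pics/crop3.png',np.hstack([a,b]))
E
```

```text
t 11.32 tcp [ 479.2 -139.6  184.9] [-1.571  0.    -2.897] F [-0.1 -1.2 -0.5] op 0.0
scene -50:37/6 -20:43/101 -10:38/84 0:38/40 10:47/98 20:38/82 30:38/85 40:38/75 50:37/75 60:38/70 70:38/62 80:38/31 90:37/47 100:37/20 110:38/16
side -90:36/8 -80:37/23 -70:37/36 -60:36/64 -50:37/50 -40:37/65 -30:37/70 -20:44/79 -10:37/69 0:37/83 10:41/117 20:39/19 30:38/44 40:38/41 50:37/21 60:38/18
scene edge -13.3 drum 0.10 rad
side edge -14.8 drum 0.07 rad
t 11.43 z 185.0 F [-0.6  0.5  0.3]
scene edge -14.6 drum 0.08 rad
side edge -15.7 drum 0.05 rad
```

View pics/crop3.png

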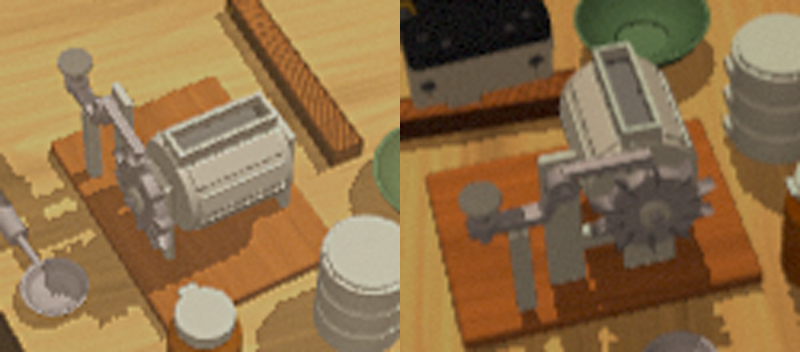

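Pocket is up (scene crop ~(222,128), side crop ~(625,90)), pawl dropped. It may still have been settling, so I wait a moment and confirm standstill.

Request:
servo_tool(commands=[[[0,0,0,0],[0,0,0,0],[0,0,0,0],[0,0,0,0],[0,0,0,0],[0,0,0,0],[0,0,0,0],[0,0,0,0],[0,0,0,0],[0,0,0,0]]])

```text
clock: 12.78
tool_pos: [0.4792, -0.1395, 0.1849]
tcp_rot: [-1.571, -0.0, -2.897]
force: [0.1, 0.7, 0.4]
opening: 0.001
```

```bash
python3 look.py 6; python3 ang.py 6
```

```text
t 12.78 tcp [ 479.2 -139.5  184.9] [-1.571 -0.    -2.897] F [0.1 0.7 0.4] op 0.0
scene -20:43/115 -10:37/87 0:37/29 10:46/112 20:37/81 30:38/80 40:39/76 50:37/76 60:38/72 70:38/56 80:38/32 90:37/53 100:38/18 110:38/16
side -90:36/9 -80:36/22 -70:37/36 -60:36/63 -50:37/52 -40:37/65 -30:37/72 -20:45/74 -10:37/74 0:37/85 10:42/111 20:38/23 30:38/44 40:38/44 50:38/21 60:38/18
scene edge -14.6 drum 0.08 rad
side edge -15.3 drum 0.06 rad
```

Request:
servo_tool(commands=[[[0,0,0,0],[0,0,0,0],[0,0,0,0],[0,0,0,0],[0,0,0,0],[0,0,0,0],[0,0,0,0],[0,0,0,0]]])

```text
clock: 13.88
tool_pos: [0.4792, -0.1396, 0.185]
tcp_rot: [-1.571, -0.0, -2.897]
force: [-0.4, -1.1, 0.1]
opening: 0.008
```

```bash
python3 ang.py; python3 ang.py
```

```text
t 13.88 z 185.0 F [-0.4 -1.1  0.1]
scene edge -14.7 drum 0.07 rad
side edge -15.5 drum 0.05 rad
t 13.97 z 185.0 F [0.6 0.1 0. ]
scene edge -14.7 drum 0.07 rad
side edge -15.1 drum 0.06 rad
```

```bash
python3 -c "from station import *; print(job_done())"
```

```text
the job is handed in; nothing more can be done
None
```

The job is handed in at about 14 s. The drum stands with its open pocket straight up and the pawl has dropped back between the teeth.

- **Press:** I used the closed fingertips on the thumb pad of the smaller unit. I felt the pad top at about 122 mm and pressed about 7 mm. Readings were 3.5–6 N, well under the 16 N limit, and never showed the steep rise of the stop.
- **Turn-back:** The drum started 2 teeth too far (about 1.26 rad) and turned back at about 0.2 rad/s under the lifted pawl. I let go at about 0.39 rad.
- **Final checks:** The last camera readings gave 0.05–0.08 rad and stayed steady for 2.5 s. The small offset is probably bias in my edge measure, but I did not confirm that. The closing pictures show the pawl down. The tool was clear, about 60 mm above the pad. I never touched the bystanders and did not measure their positions afterwards.
- **Disagreement:** At 7.2 s, mid-turn, the two cameras differed (0.71 against 0.82 rad). They agreed to within 0.03 rad at the reading just before release.

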